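# Set the programme drum to 7 and start the bench unit

### The job

On the bench unit, press the drum knob down against its spring until you just feel its bottom stop, turn it there until 7 stands in the small window, and let it spring all the way up so that it latches there. Then press the start key fully in and let go. Do not force the dial against its latch or its bottom stop, do not press the start key before the dial is latched at 7, and leave the beaker, bottle and spatula where they are.

Things in the scene. Friction and masses are not known exactly. Their poses are not given: they have to be found in the camera images.
- unit: White bench unit, fixed, 220 mm along its x, 240 mm along y, flat cover 85 mm high. Origin at the centre of its underside, z up, front to -x. On the cover: the drum knob (vertical axis at x -20, y +30 mm); beyond it a clear-paned window, 36 by 34 mm, centred at x +42, y +30 mm; a round start key at x -50, y -85 mm.
- knob (a point): Point on the knob's axis at the top of its skirt; turns with the drum. Above it stands the black round grip, 44 mm in diameter, 36 mm tall; below it the skirt, a disc 78 mm in diameter, 6 mm thick, 18 mm clear of the cover when up (this point is then 109 mm above the bench). Grip, skirt and number drum sink and turn as one.
- dial (a joint): Turn of the drum in rad, growing anticlockwise seen from above. Numbers 1 to 9 stand 0.698 rad apart; number n is centred in the window at (n - 1) x 0.698, so 7 at 4.189. Stops just below 1 and just above 9. Starts latched at 3, 4, 5 or 6. Friction about 0.05 N m.
- press (a joint): Knob's depth in m, 0 is fully up and latched at a number. Upward spring: 6.5 N at 0, 0.4 N more per mm; damped, 100 N s/m (move at 20 mm/s or less). The hard bottom stop lies somewhere from 9 to 16 mm, differently each time: feel for it (spring alone never exceeds 13 N). The drum turns freely only within 1 mm of the stop; let up, it slips into the nearest number.
- latch: Hidden latch fixed inside the unit: nine teeth and the bottom stop, on a collar of unknown height (origin: dial's axis, 40 mm above the bench; does not show that height). A key on the drum rises between the teeth (0.03 rad of play each way). Turning before the stop is reached drives the key on a tooth, pressing on drives the drum on the stop: over 18 N there is forcing it.
- start (a joint): Travel of the start key in m: 0 is out, 0.006 is fully in. Springs back. Fully in takes 5 N.
- start_top (a point): Centre of the top face of the start key, a grey round push button 28 mm in diameter in a black housing, pressed straight down; pushing it 6 mm takes 5 N.
- beaker: Glass beaker, 72 mm in diameter, 90 mm high, standing on the +y side of the unit; leave alone. Origin at the centre of its underside.
- bottle: Brown bottle, 60 mm in diameter, 130 mm high, standing on the -y side of the unit; leave alone. Origin at the centre of its underside.
- spatula: Steel spatula lying beyond the far (+x) side of the unit; leave alone. Origin at its underside.

How it is judged:
By the outcome, as a careful person would: the job done as asked, in the order asked, and still so for the second after the job is handed in, with the robot touching nothing.
It also fails if it takes over 72 s, if anything falls off the work surface, if the arm or the gripper's body presses on something with over 40 N, if the wrist force passes 120 N, or if a joint passes its speed limit or range.

### The arm

A 7-joint arm with a two-finger parallel gripper is mounted at the origin on the work surface. World frame = base frame: x ahead of the robot, y to its left, z up, the work surface at z = 0. Lengths are in m, angles in degrees, forces in N, time in s.
With the tool pointing down it reaches from about 0.425 to 0.875 m from the base axis. Payload 4.7 kg.
Tool frame: the origin (TCP) lies between the finger pads; the fingertips stand 11 mm ahead of it and the grasp point (between the pads) lies 8 mm behind it (env.tcp_to_tips is the distance from the TCP to the fingertips, in m); z points along the fingers, y is the line along which they close (so a half turn about z gives the same grasp; the last joint's range is limited). The gripper opens to 87 mm and grips with 3 to 60 N. Pads are 19 mm wide; open, the fingers measure 117 mm over their backs; the gripper's body (75 mm by 190 mm) begins 51 mm behind the grasp point.
Start: joints at [-72.703, 18.392, -4.016, 83.108, 1.295, 78.541, -3.26], TCP at [0.185, 0.623, 0.234] pointing down, gripper open.
Joint ranges: [-163.93, 163.93], [-17.29, 119.83], [-79.2, 71.16], [3.27, 140.29], [-89.18, 269.18], [5.43, 117.66], [-154.24, 154.24]. Speed limits (degrees/s): [147.25, 147.25, 180, 180, 180, 180, 180].

### API

Orientations are given as [roll, pitch, yaw] about the fixed x, y, z axes, in that order (R = Rz(yaw) Ry(pitch) Rx(roll)).
In Python, from cell import env, viewer gives the robot as it stands.
- The arm moves only by the tool step_arm, never from a script. Its arguments are lists of equal length, an entry for each row: "delta_pos": the shift along the tool's x, y, z in units of 0.2 m (1.0 is 0.2 m), a list of three; "rot": the turn, a rotation vector about the tool's x, y, z in units of 1.5 rad (1.0 is 1.5 rad), a list of three; "gripper": the gripper command: -1 is shut, 1 is fully open, values between are in proportion. A call has 1 to 20 rows; each row is the pose to reach, as a shift and turn from the pose commanded when the call began, along the tool's axes at that moment; what a row does not reach only later rows make up. A row lasts 1/8 s, in which the tool goes at most 62.5 mm and 10.7 degrees, less where a joint would pass 70% of its speed; a pose out of reach is approached as far as the arm can. A call with a number of a shift or a turn outside -1 to 1 is refused whole. A call with a gripper value outside its range is refused whole. The fingers move at their own pace and stop on an object; "squeeze" is the grip in N (left out, the last holds). Time passes only in rows, so rows that repeat a pose let the fingers close. It gives the time, the measured TCP pose, the force, the opening and the grip force at its end, in the units of the state.
- env.get_obs(): the state, without advancing time (a new reading comes with each control period).
- viewer.read_camera(name): name is "scene" or "top"; returns a dict with "img" (384x512x3 uint8, red, green, blue), "fx", "fy", "cx", "cy" (pixels), "pose" (4x4, takes a point from camera to world coordinates). Camera axes: x right, y down, z forward; pixel columns grow to the right and rows downward; lengths in m; the calibration is good to about 2 mm. A picture is of the moment at which its call begins. There is no depth.
- env.sign_off(): hands the job in; it is judged then, once.
The state is a dict: "time_s": time; "qpos": joint angles; "joint_velocities": joint speeds; "effort": joint torques, N m; "tool_pos": TCP position; "tool_rot": TCP orientation; "force": force on the tool from outside, world axes, zero at the start; "wrist_torque": the same for the moment, N m; "grip_width": finger opening in m; "grasp_force": force on a finger pad.
Only numpy, scipy, OpenCV 4.12 (cv2) and the standard library are available. Lean on these libraries where they do the work, as an engineer would, in place of code of your own. Each camera call takes 0.05 s, during which the arm holds its last target. There are 200 camera calls.

## Working session

There is one attempt and no reset: what is moved stays moved. The work goes in short steps, Python scripts to look and compute and a tool call to move; the robot and the scene stay as the last step left them, time stands still between calls to the robot, and variables do not carry over. Pictures are saved under pics/ and viewed, at most 10 in all, crops included, and the job is handed in when it is done.

Besides the shell and the picture viewer there is one more tool, called after "Request:" as name(argument=value, ...) on one line, values as JSON. step_arm: Moves the arm, as the interface text tells. Shifts and turns lie within -1 to 1; 1 stands for 0.2 m of shift or 1.5 rad of turn. Its arguments: {"type":"object","properties":{"delta_pos":{"type":"array"},"rot":{"type":"array"},"gripper":{"type":"array"},"squeeze":{"type":"number"}},"required":["delta_pos","rot","gripper"]}

```bash
mkdir -p pics; ls
python3 - <<'E'
from cell import env, viewer
import cv2,numpy as np
for n in("scene","top"):
    c=viewer.read_camera(n); cv2.imwrite(f"pics/{n}0.png",c["img"][:,:,::-1]); print(n,c["fx"],c["fy"],c["cx"],c["cy"],np.round(c["pose"],4).tolist())
o=env.get_obs(); print(o)
E
```

```text
pics
scene 412.9827177372558 412.9827177372558 258.1812972629029 201.62055399580737 [[0.8523, 0.2911, -0.4346, 1.0955], [0.523, -0.4901, 0.6973, -0.6724], [-0.01, -0.8216, -0.57, 0.6897], [0.0, 0.0, 0.0, 1.0]]
top 410.0126385727171 410.0126385727171 257.98645109616507 187.72584113133888 [[0.0029, -0.9953, 0.0967, 0.5738], [-0.9999, -0.0042, -0.014, 0.0127], [0.0143, -0.0966, -0.9952, 0.9733], [0.0, 0.0, 0.0, 1.0]]
{'time_s': 0.1, 'qpos': array([-72.70087555,  18.43652208,  -4.01512437,  83.16737857,
         1.294097  ,  78.54030481,  -3.26019476]), 'joint_velocities': array([-0.098481  , -0.13848365, -0.05379852, -0.22443112,  0.07938202,
       -0.03796315,  0.037113  ]), 'effort': array([-4.15103332e-04, -4.92572057e+01, -4.05846946e-01, -3.13400960e+01,
       -6.43736799e-02,  3.94300232e-02,  6.30687396e-05]), 'tool_pos': array([0.18442669, 0.62279738, 0.2325561 ]), 'tool_rot': array([-1.79900973e+02,  4.62384540e-03,  1.63509701e+02]), 'force': array([-0.04037741,  0.3790002 , -0.34977678]), 'wrist_torque': array([-0.04529218,  0.02001685,  0.01247979]), 'grasp_force': 0.0, 'grip_width': 0.0872171083927609}
```

View pics/scene0.png

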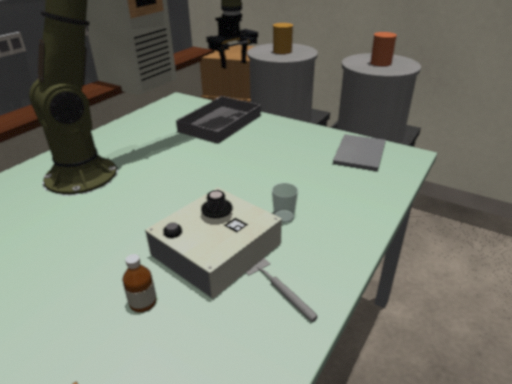

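View pics/top0.png

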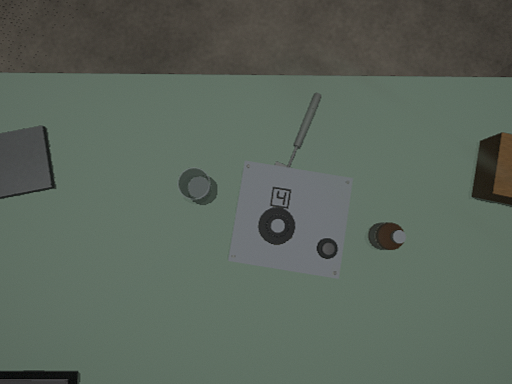

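The top view shows 4 in the window (281,197), the knob at (277,226), the start key at (327,248), the beaker at (200,187) and the bottle at (387,236). The dial must therefore turn +120°.

```bash
cat > h.py <<'E'
from cell import env, viewer
import cv2,numpy as np
def cast(c,u,v,z):
    d=c["pose"][:3,:3]@np.array([(u-c["cx"])/c["fx"],(v-c["cy"])/c["fy"],1.]); o=c["pose"][:3,3]
    return o+d*(z-o[2])/d[2]
def proj(c,p):
    q=np.linalg.inv(c["pose"])@np.append(p,1); return np.round([c["fx"]*q[0]/q[2]+c["cx"],c["fy"]*q[1]/q[2]+c["cy"]],1)
E
python3 - <<'E'
from h import *
c=viewer.read_camera("top"); g=cv2.cvtColor(c["img"],cv2.COLOR_RGB2GRAY)
hsv=cv2.cvtColor(c["img"],cv2.COLOR_RGB2HSV)
print("cover hsv",hsv[220,320],"bench",hsv[320,200], "knob",hsv[212,270])
m=((hsv[...,1]<35)&(hsv[...,2]>90)).astype(np.uint8); m[:150]=0;m[290:]=0;m[:,:220]=0;m[:,365:]=0
cn=max(cv2.findContours(m,cv2.RETR_EXTERNAL,cv2.CHAIN_APPROX_NONE)[0],key=cv2.contourArea)
P=np.array([cast(c,*p[0],.085)[:2] for p in cn],np.float32)
r=cv2.minAreaRect(P); print("unit rect",r)
roi=(g<75).astype(np.uint8); roi[m*0+1==0]=0
mask=np.zeros_like(g); mask[200:265,240:345]=1
for k in cv2.findContours(roi*mask,cv2.RETR_EXTERNAL,cv2.CHAIN_APPROX_NONE)[0]:
    if cv2.contourArea(k)<80: continue
    (u,v),rad=cv2.minEnclosingCircle(k); print("dark",u,v,rad,cast(c,u,v,.109),cast(c,u,v,.09))
cen=np.array(r[0])
# corners
print(cv2.boxPoints(r))
for yaw in (0,):pass
cv2.imwrite("pics/topcrop.png",cv2.resize(c["img"][150:290,180:420,::-1],None,fx=3.3,fy=3.3,interpolation=cv2.INTER_CUBIC))
E
```

```text
cover hsv [110  19 121] bench [ 67  38 114] knob [120   6  43]
unit rect ((0.6060510277748108, -0.08651997148990631), (0.29147055745124817, 0.28379005193710327), 87.11607360839844)
dark 326.8103332519531 247.8103485107422 10.553888320922852 [ 0.53202985 -0.14392292  0.109     ] [ 0.5311106  -0.14736486  0.09      ]
dark 278.71240234375 221.27212524414062 23.21136474609375 [ 0.58709741 -0.04326084  0.109     ] [ 0.58738866 -0.04449001  0.09      ]
[[ 0.45700336 -0.22493155]
 [ 0.74043405 -0.23920982]
 [ 0.7550987   0.05189161]
 [ 0.471668    0.06616987]]
```

View pics/topcrop.png

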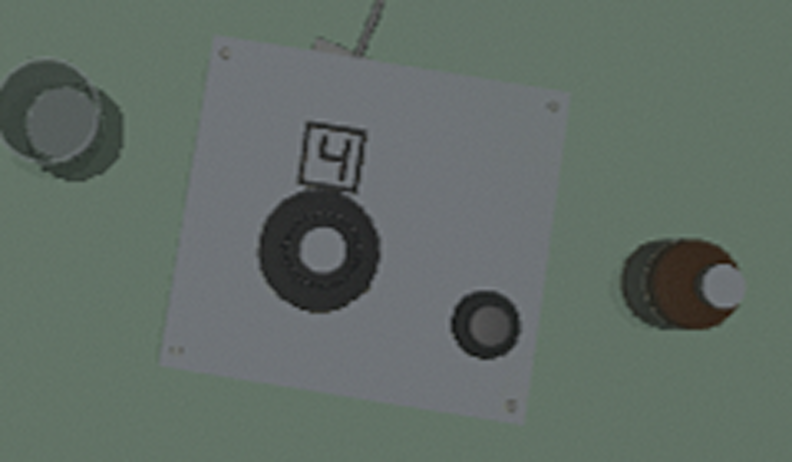

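The crop shows 4 clearly. Skirt centre is at crop (320,250), the start key at (486,325), and the cover corners at (213,36), (569,93), (524,422) and (161,366).

Run:
```python
from h import *
c=viewer.read_camera("top"); f=lambda x,y:((x+.5)/3.3-.5+180,(y+.5)/3.3-.5+150)
W=np.array([cast(c,*f(*p),.085)[:2] for p in [(213,36),(569,93),(524,422),(161,366)]])
M=np.array([[.11,.12],[.11,-.12],[-.11,-.12],[-.11,.12]])
print("sides",np.linalg.norm(W-np.roll(W,-1,0),axis=1))
H=(M).T@(W-W.mean(0)); a=np.arctan2(H[0,1]-H[1,0],H[0,0]+H[1,1]); R=np.array([[np.cos(a),-np.sin(a)],[np.sin(a),np.cos(a)]])
print("yaw",np.degrees(a),"origin",W.mean(0)); T=W.mean(0)
print("res",W-(M@R.T+T))
for n,p in(("knob",(-.02,.03)),("start",(-.05,-.085)),("win",(.042,.03))): print(n,R@p+T)
print("skirt",cast(c,*f(319.5,250.5),.106),"grip",cast(c,*f(323,250),.145),"start",cast(c,*f(486,325),.095))
# scene view: grip highlights
s=viewer.read_camera("scene"); k=R@(-.02,.03)+T
print(proj(s,[*k,.145]),proj(s,[*k,.109]),proj(s,[*(R@(-.05,-.085)+T),.1]))
cv2.imwrite("pics/sc.png",cv2.resize(s["img"][175:300,130:310,::-1],None,fx=4.4,fy=4.4,interpolation=cv2.INTER_CUBIC))
```

```text
sides [0.2392057  0.217354   0.23792263 0.218765  ]
yaw -8.704117614084929 origin [ 0.59348014 -0.071152  ]
res [[-0.00060719 -0.00024824]
 [-0.00129359  0.00066181]
 [ 0.00140125  0.00077535]
 [ 0.00049953 -0.00118892]]
knob [ 0.57825043 -0.03847088]
start [ 0.53119278 -0.14760647]
win [ 0.63953638 -0.04785345]
skirt [ 0.57811752 -0.03870519  0.106     ] grip [ 0.57823559 -0.03853319  0.145     ] start [ 0.53066602 -0.1466928   0.095     ]
[214.3 195.8] [215.4 208.2] [170.7 229.1]
```

View pics/sc.png

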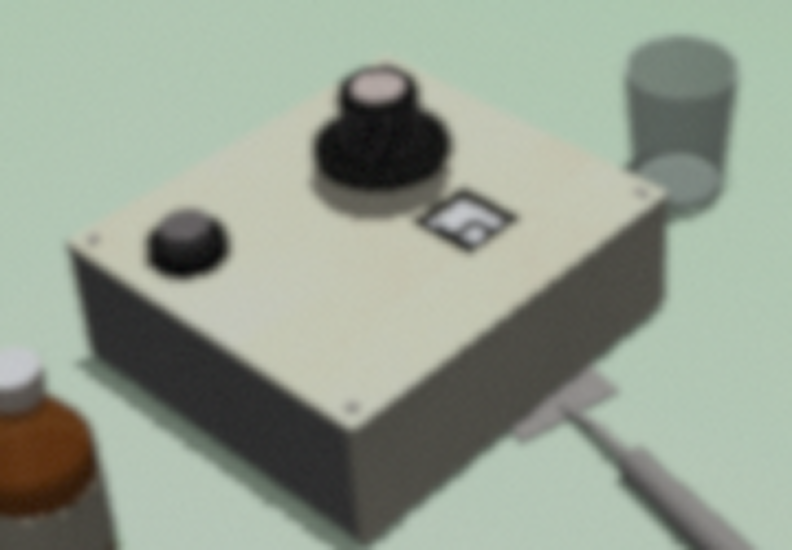

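Both views agree: knob at (0.578, -0.0386), unit yaw -8.7°. I'm moving above it now.

Request:
step_arm(delta_pos=[[-0.19, -0.174, 0], [-0.38, -0.348, 0], [-0.57, -0.522, 0], [-0.76, -0.697, 0], [-0.943, -0.871, 0]], rot=[[0, 0, 0], [0, 0, 0], [0, 0, 0], [0, 0, 0], [0, 0, 0]], gripper=[1, 1, 1, 1, 1])

```text
time_s: 0.88
tool_pos: [0.3168, 0.401, 0.2337]
tool_rot: [180.0, 0.0, 163.5]
force: [0.9, -1.1, 0.6]
grip_width: 0.087
grasp_force: 0.0
```

Request:
step_arm(delta_pos=[[-0.19, -0.174, 0], [-0.38, -0.348, 0], [-0.57, -0.522, 0], [-0.76, -0.697, 0], [-0.943, -0.871, 0]], rot=[[0, 0, 0], [0, 0, 0], [0, 0, 0], [0, 0, 0], [0, 0, 0]], gripper=[1, 1, 1, 1, 1])

```text
time_s: 1.5
tool_pos: [0.448, 0.1806, 0.2338]
tool_rot: [180.0, 0.0, 163.5]
force: [-0.5, 0.1, -0.2]
grip_width: 0.0869
grasp_force: 0.0
```

Request:
step_arm(delta_pos=[[-0.19, -0.174, 0], [-0.38, -0.348, 0], [-0.57, -0.522, 0], [-0.76, -0.697, 0], [-0.943, -0.871, 0], [-0.943, -0.871, 0]], rot=[[0, 0, 0], [0, 0, 0], [0, 0, 0], [0, 0, 0], [0, 0, 0], [0, 0, 0]], gripper=[1, 1, 1, 1, 1, 1])

```text
time_s: 2.25
tool_pos: [0.5794, -0.0437, 0.2335]
tool_rot: [-179.8, 0.1, 163.1]
force: [-0.8, 0.3, -0.5]
grip_width: 0.0874
grasp_force: 0.0
```

Request:
step_arm(delta_pos=[[0, 0, 0], [0, 0, 0], [0, 0, 0], [0, 0, 0], [0, 0, 0], [0, 0, 0], [0, 0, 0]], rot=[[0, 0, 0.12], [0, 0, 0.24], [0, 0, 0.36], [0, 0, 0.48], [0, 0, 0.6], [0, 0, 0.72], [0, 0, 0.8]], gripper=[1, 1, 1, 1, 1, 1, 1])

```text
time_s: 3.12
tool_pos: [0.5783, -0.037, 0.2334]
tool_rot: [-180.0, -0.1, 94.6]
force: [-0.3, 0.9, 0.2]
grip_width: 0.0871
grasp_force: 0.0
```

Request:
step_arm(delta_pos=[[0, 0, 0], [0, 0, 0], [0, 0, 0], [0, 0, 0], [0, 0, 0], [0, 0, 0], [0, 0, 0], [0, 0, 0]], rot=[[0, 0, 0.12], [0, 0, 0.24], [0, 0, 0.36], [0, 0, 0.48], [0, 0, 0.6], [0, 0, 0.72], [0, 0, 0.8], [0, 0, 0.8]], gripper=[1, 1, 1, 1, 1, 1, 1, 1])

```text
time_s: 4.12
tool_pos: [0.5784, -0.0371, 0.2334]
tool_rot: [-179.9, -0.0, 26.2]
force: [0.5, 0.1, -0.9]
grip_width: 0.0866
grasp_force: 0.0
```

Run:
```python
from h import *
o=env.get_obs(); print({k:np.round(o[k],4) for k in("time_s","qpos","tool_pos","tool_rot","force","wrist_torque","grip_width")})
a=np.radians(o["tool_rot"][2]); d=np.array([.5782,-.0386])-o["tool_pos"][:2]
print("tool dx,dy units",np.array([d@[np.cos(a),np.sin(a)],d@[np.sin(a),-np.cos(a)]])/.2)
```

```text
{'time_s': np.float64(4.125), 'qpos': array([-41.2318,  12.6148,  49.1685,  95.0034,  -9.8153,  76.8884,
       -54.3407]), 'tool_pos': array([ 0.5784, -0.0371,  0.2334]), 'tool_rot': array([-1.799464e+02, -1.400000e-03,  2.616410e+01]), 'force': array([ 0.5032,  0.0855, -0.9393]), 'wrist_torque': array([-0.0272,  0.1011, -0.0338]), 'grip_width': np.float64(0.0866)}
tool dx,dy units [-0.00419655  0.00602374]
```

Request:
step_arm(delta_pos=[[-0.004, 0.006, 0.1], [-0.004, 0.006, 0.2], [-0.004, 0.006, 0.3], [-0.004, 0.006, 0.4], [-0.004, 0.006, 0.46], [-0.004, 0.006, 0.5], [-0.004, 0.006, 0.53], [-0.004, 0.006, 0.53], [-0.004, 0.006, 0.53]], rot=[[0, 0, 0], [0, 0, 0], [0, 0, 0], [0, 0, 0], [0, 0, 0], [0, 0, 0], [0, 0, 0], [0, 0, 0], [0, 0, 0]], gripper=[1, 1, 1, 1, 1, 1, 1, 1, 1])

```text
time_s: 5.25
tool_pos: [0.579, -0.0399, 0.1281]
tool_rot: [180.0, -0.1, 26.0]
force: [0.7, -0.2, 0.4]
grip_width: 0.087
grasp_force: 0.0
```

Request:
step_arm(delta_pos=[[0, 0, 0], [0, 0, 0], [0, 0, 0], [0, 0, 0], [0, 0, 0], [0, 0, 0]], rot=[[0, 0, 0], [0, 0, 0], [0, 0, 0], [0, 0, 0], [0, 0, 0], [0, 0, 0]], gripper=[0.2, 0.1, 0.05, 0.03, 0.03, 0.03], squeeze=5)

```text
time_s: 6.0
tool_pos: [0.5781, -0.0385, 0.1276]
tool_rot: [-179.9, 0.0, 26.0]
force: [-1.6, 4.0, 2.7]
grip_width: 0.0458
grasp_force: 2.0
```

Run:
```python
from h import *
o=env.get_obs(); print({k:np.round(o[k],4) for k in("time_s","qpos","tool_pos","tool_rot","force","wrist_torque","grip_width","grasp_force")})
```

```text
{'time_s': np.float64(6.0), 'qpos': array([-38.6323,  18.3603,  47.3743, 102.3001, -14.8283,  65.8522,
       -50.5077]), 'tool_pos': array([ 0.5781, -0.0385,  0.1276]), 'tool_rot': array([-1.798671e+02,  1.360000e-02,  2.604310e+01]), 'force': array([-1.5745,  4.0452,  2.6752]), 'wrist_torque': array([0.7124, 0.7492, 0.0702]), 'grip_width': np.float64(0.0458), 'grasp_force': np.float64(1.9764)}
```

Request:
step_arm(delta_pos=[[0, -0.004, 0], [0, -0.005, 0], [0, -0.005, 0], [0, -0.005, 0], [0, -0.005, 0], [0, -0.005, 0]], rot=[[0, 0, 0], [0, 0, 0], [0, 0, 0], [0, 0, 0], [0, 0, 0], [0, 0, 0]], gripper=[0.03, 0, -0.05, -0.1, -0.1, -0.1], squeeze=30)

```text
time_s: 6.75
tool_pos: [0.5778, -0.0378, 0.1276]
tool_rot: [-179.9, -0.0, 26.0]
force: [-3.3, 4.1, 3.8]
grip_width: 0.0433
grasp_force: 30.0
```

Run:
```python
from h import *
o=env.get_obs(); print({k:np.round(o[k],4) for k in("time_s","qpos","tool_pos","tool_rot","force","wrist_torque","grip_width","grasp_force")})
a=np.radians(o["tool_rot"][2]);f=o["force"];print("Fx,Fy tool",f[0]*np.cos(a)+f[1]*np.sin(a),f[0]*np.sin(a)-f[1]*np.cos(a))
```

```text
{'time_s': np.float64(6.75), 'qpos': array([-38.75  ,  18.2832,  47.3836, 102.3721, -14.758 ,  65.8032,
       -50.6337]), 'tool_pos': array([ 0.5778, -0.0378,  0.1276]), 'tool_rot': array([-1.798952e+02, -5.000000e-04,  2.603800e+01]), 'force': array([-3.3098,  4.0605,  3.7621]), 'wrist_torque': array([1.0655, 0.8392, 0.0227]), 'grip_width': np.float64(0.0433), 'grasp_force': np.float64(30.008)}
Fx,Fy tool -1.1913920553760167 -5.101253213444379
```

Request:
step_arm(delta_pos=[[0, -0.005, 0], [0, -0.007, 0], [0, -0.007, 0]], rot=[[0, 0, 0], [0, 0, 0], [0, 0, 0]], gripper=[-0.1, -0.1, -0.1])

```text
time_s: 7.12
tool_pos: [0.5776, -0.0376, 0.1276]
tool_rot: [180.0, -0.0, 26.0]
force: [-2.2, 2.9, 3.1]
grip_width: 0.0435
grasp_force: 30.0
```

Request:
step_arm(delta_pos=[[0, -0.01, 0.0], [0, -0.012, 0.005], [0, -0.012, 0.01], [0, -0.012, 0.015], [0, -0.012, 0.02], [0, -0.012, 0.025], [0, -0.012, 0.03], [0, -0.012, 0.03], [0, -0.012, 0.03]], rot=[[0, 0, 0], [0, 0, 0], [0, 0, 0], [0, 0, 0], [0, 0, 0], [0, 0, 0], [0, 0, 0], [0, 0, 0], [0, 0, 0]], gripper=[-0.1, -0.1, -0.1, -0.1, -0.1, -0.1, -0.1, -0.1, -0.1])

```text
time_s: 8.25
tool_pos: [0.5776, -0.0372, 0.123]
tool_rot: [179.8, -0.1, 25.9]
force: [-1.2, -0.7, 9.5]
grip_width: 0.0437
grasp_force: 30.0
```

Request:
step_arm(delta_pos=[[0, 0, 0.004], [0, 0, 0.008], [0, 0, 0.012], [0, 0, 0.015], [0, 0, 0.015], [0, 0, 0.015]], rot=[[0, 0, 0], [0, 0, 0], [0, 0, 0], [0, 0, 0], [0, 0, 0], [0, 0, 0]], gripper=[-0.1, -0.1, -0.1, -0.1, -0.1, -0.1])

```text
time_s: 9.0
tool_pos: [0.5777, -0.0372, 0.1202]
tool_rot: [179.9, -0.1, 25.9]
force: [-2.2, 0.1, 9.2]
grip_width: 0.0434
grasp_force: 30.0
```

Request:
step_arm(delta_pos=[[0, 0, 0.003], [0, 0, 0.005], [0, 0, 0.005], [0, 0, 0.005]], rot=[[0, 0, 0], [0, 0, 0], [0, 0, 0], [0, 0, 0]], gripper=[-0.1, -0.1, -0.1, -0.1])

```text
time_s: 9.5
tool_pos: [0.5777, -0.0372, 0.1193]
tool_rot: [179.9, -0.1, 25.9]
force: [-2.8, -0.1, 9.6]
grip_width: 0.0434
grasp_force: 30.0
```

Request:
step_arm(delta_pos=[[0, 0, 0.003], [0, 0, 0.005], [0, 0, 0.005], [0, 0, 0.005]], rot=[[0, 0, 0], [0, 0, 0], [0, 0, 0], [0, 0, 0]], gripper=[-0.1, -0.1, -0.1, -0.1])

```text
time_s: 10.0
tool_pos: [0.5777, -0.0372, 0.1184]
tool_rot: [179.9, -0.1, 25.9]
force: [-1.8, 0.3, 10.9]
grip_width: 0.0429
grasp_force: 30.0
```

Request:
step_arm(delta_pos=[[0, 0, 0.003], [0, 0, 0.004], [0, 0, 0.004], [0, 0, 0.004]], rot=[[0, 0, 0], [0, 0, 0], [0, 0, 0], [0, 0, 0]], gripper=[-0.1, -0.1, -0.1, -0.1])

```text
time_s: 10.5
tool_pos: [0.5777, -0.0372, 0.1176]
tool_rot: [179.9, -0.1, 25.9]
force: [-2.8, -0.1, 11.5]
grip_width: 0.0433
grasp_force: 30.0
```

Request:
step_arm(delta_pos=[[0, 0, 0.003], [0, 0, 0.004], [0, 0, 0.004], [0, 0, 0.004]], rot=[[0, 0, 0], [0, 0, 0], [0, 0, 0], [0, 0, 0]], gripper=[-0.1, -0.1, -0.1, -0.1])

```text
time_s: 11.0
tool_pos: [0.5778, -0.0372, 0.1168]
tool_rot: [179.9, -0.1, 25.9]
force: [-1.9, -0.4, 10.9]
grip_width: 0.0433
grasp_force: 30.0
```

Run:
```python
from h import *
o=env.get_obs(); print({k:np.round(o[k],5) for k in("tool_pos","force","qpos")})
```

```text
{'tool_pos': array([ 0.57776, -0.03715,  0.11683]), 'force': array([-1.90806, -0.38047, 10.91379]), 'qpos': array([-38.72575,  18.80568,  47.16745, 103.19066, -15.14176,  64.38036,
       -50.55208])}
```

Still only the spring, at a depth of about 10.8 mm.

Request:
step_arm(delta_pos=[[0, 0, 0.003], [0, 0, 0.004], [0, 0, 0.004], [0, 0, 0.004]], rot=[[0, 0, 0], [0, 0, 0], [0, 0, 0], [0, 0, 0]], gripper=[-0.1, -0.1, -0.1, -0.1])

```text
time_s: 11.5
tool_pos: [0.5779, -0.0371, 0.1164]
tool_rot: [179.9, -0.1, 25.9]
force: [-2.6, 0.8, 13.1]
grip_width: 0.0432
grasp_force: 30.0
```

Request:
step_arm(delta_pos=[[0, 0, 0.001], [0, 0, 0.0015], [0, 0, 0.0015]], rot=[[0, 0, 0], [0, 0, 0], [0, 0, 0]], gripper=[-0.1, -0.1, -0.1])

```text
time_s: 11.88
tool_pos: [0.578, -0.0371, 0.1163]
tool_rot: [179.9, -0.2, 25.9]
force: [-3.7, 0.1, 13.8]
grip_width: 0.0433
grasp_force: 30.0
```

Bottom stop felt at a depth of about 11.3 mm, with 13.8 N. Turning a little first to check that it is free.

Request:
step_arm(delta_pos=[[0, 0, 0], [0, 0, 0], [0, 0, 0], [0, 0, 0]], rot=[[0, 0, -0.02], [0, 0, -0.04], [0, 0, -0.06], [0, 0, -0.08]], gripper=[-0.1, -0.1, -0.1, -0.1])

```text
time_s: 12.38
tool_pos: [0.578, -0.0373, 0.1163]
tool_rot: [179.8, -0.2, 32.8]
force: [-2.6, -0.1, 14.4]
grip_width: 0.0434
grasp_force: 30.0
```

Run:
```python
from h import *
o=env.get_obs(); print({k:np.round(o[k],4) for k in("tool_pos","tool_rot","force","wrist_torque","qpos")})
```

```text
{'tool_pos': array([ 0.578 , -0.0373,  0.1163]), 'tool_rot': array([ 1.798384e+02, -1.519000e-01,  3.284710e+01]), 'force': array([-2.5639, -0.0911, 14.362 ]), 'wrist_torque': array([-0.1674,  0.7778, -0.0763]), 'qpos': array([-37.6904,  18.5264,  45.8762, 103.1803, -14.6425,  64.2099,
       -44.0579])}
```

Request:
step_arm(delta_pos=[[0, 0, 0], [0, 0, 0], [0, 0, 0], [0, 0, 0], [0, 0, 0], [0, 0, 0], [0, 0, 0], [0, 0, 0]], rot=[[0, 0, -0.05], [0, 0, -0.1], [0, 0, -0.15], [0, 0, -0.2], [0, 0, -0.25], [0, 0, -0.3], [0, 0, -0.35], [0, 0, -0.35]], gripper=[-0.1, -0.1, -0.1, -0.1, -0.1, -0.1, -0.1, -0.1])

```text
time_s: 13.38
tool_pos: [0.5787, -0.0378, 0.1165]
tool_rot: [179.7, -0.1, 62.9]
force: [-1.1, -1.4, 12.0]
grip_width: 0.0433
grasp_force: 30.0
```

Run:
```python
from h import *
o=env.get_obs(); print({k:np.round(o[k],4) for k in("tool_pos","tool_rot","force","wrist_torque","qpos")})
```

```text
{'tool_pos': array([ 0.5787, -0.0378,  0.1165]), 'tool_rot': array([ 1.796774e+02, -5.590000e-02,  6.290630e+01]), 'force': array([-1.139 , -1.387 , 12.0235]), 'wrist_torque': array([-0.3558,  0.37  ,  0.0867]), 'qpos': array([-33.474 ,  17.3741,  40.5841, 103.0395, -12.43  ,  63.8088,
       -15.8074])}
```

Request:
step_arm(delta_pos=[[0, 0, 0.001], [0, 0, 0.001], [0, 0, 0.001], [0, 0, 0.001], [0, 0, 0.001], [0, 0, 0.001], [0, 0, 0.001], [0, 0, 0.001]], rot=[[0, 0, -0.05], [0, 0, -0.1], [0, 0, -0.15], [0, 0, -0.2], [0, 0, -0.25], [0, 0, -0.3], [0, 0, -0.35], [0, 0, -0.35]], gripper=[-0.1, -0.1, -0.1, -0.1, -0.1, -0.1, -0.1, -0.1])

```text
time_s: 14.38
tool_pos: [0.5795, -0.0378, 0.1166]
tool_rot: [179.6, 0.1, 93.0]
force: [0.1, -1.2, 11.7]
grip_width: 0.0434
grasp_force: 30.0
```

Run:
```python
from h import *
o=env.get_obs(); print({k:np.round(o[k],4) for k in("tool_pos","tool_rot","force","wrist_torque","qpos")})
```

```text
{'tool_pos': array([ 0.5795, -0.0378,  0.1166]), 'tool_rot': array([1.795771e+02, 1.294000e-01, 9.298030e+01]), 'force': array([ 0.1335, -1.2261, 11.6581]), 'wrist_torque': array([-0.4012, -0.1612,  0.0677]), 'qpos': array([-29.4917,  16.5483,  35.6972, 102.8942, -10.6253,  63.4944,
        12.7583])}
```

Request:
step_arm(delta_pos=[[0, 0, 0.0015], [0, 0, 0.0015], [0, 0, 0.0015], [0, 0, 0.0015], [0, 0, 0.0015], [0, 0, 0.0015], [0, 0, 0.0015], [0, 0, 0.0015]], rot=[[0, 0, -0.02], [0, 0, -0.06], [0, 0, -0.11], [0, 0, -0.16], [0, 0, -0.21], [0, 0, -0.26], [0, 0, -0.3], [0, 0, -0.3]], gripper=[-0.1, -0.1, -0.1, -0.1, -0.1, -0.1, -0.1, -0.1])

```text
time_s: 15.38
tool_pos: [0.5803, -0.0374, 0.1166]
tool_rot: [179.6, 0.3, 118.8]
force: [1.8, -0.7, 10.9]
grip_width: 0.0434
grasp_force: 30.0
```

Request:
step_arm(delta_pos=[[0, 0, 0.001], [0, 0, 0.001], [0, 0, 0.001], [0, 0, 0.001], [0, 0, 0.001], [0, 0, 0.001], [0, 0, 0.001], [0, 0, 0.001], [0, 0, 0.001]], rot=[[0, 0, -0.03], [0, 0, -0.08], [0, 0, -0.13], [0, 0, -0.18], [0, 0, -0.23], [0, 0, -0.28], [0, 0, -0.316], [0, 0, -0.316], [0, 0, -0.316]], gripper=[-0.1, -0.1, -0.1, -0.1, -0.1, -0.1, -0.1, -0.1, -0.1])

```text
time_s: 16.5
tool_pos: [0.5808, -0.0366, 0.1166]
tool_rot: [179.7, 0.5, 145.9]
force: [2.5, 0.2, 11.1]
grip_width: 0.0436
grasp_force: 30.0
```

Run:
```python
from h import *
o=env.get_obs(); print({k:np.round(o[k],4) for k in("time_s","tool_pos","tool_rot","force","wrist_torque","qpos")})
t=viewer.read_camera("top");s=viewer.read_camera("scene")
a=cv2.resize(t["img"][165:265,215:345],None,fx=4,fy=4,interpolation=2);b=cv2.resize(s["img"][190:270,180:275],None,fx=4.2,fy=4.2,interpolation=2)
b=b[:336,:399]; im=np.zeros((400,520+270,3),np.uint8); im[:,:391]=a[:,:391]; im[:b.shape[0],391:391+b.shape[1]]=b
cv2.imwrite("pics/turn.png",im[:,:,::-1])
```

```text
{'time_s': np.float64(16.5), 'tool_pos': array([ 0.5808, -0.0366,  0.1166]), 'tool_rot': array([179.6937,   0.5089, 145.9264]), 'force': array([ 2.4628,  0.1885, 11.1443]), 'wrist_torque': array([ 0.2381, -0.7066,  0.0388]), 'qpos': array([-22.9806,  15.5812,  27.806 , 102.6441,  -8.0846,  63.1331,
        63.4754])}
```

View pics/turn.png

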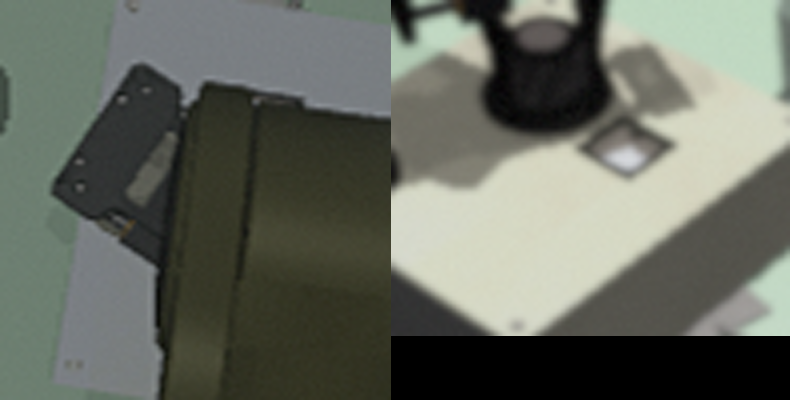

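The window isn't legible under the hand, but the turn measures 119.9°, torque is near zero and the grip hasn't slipped. I'm letting it up slowly.

Request:
step_arm(delta_pos=[[0, 0, -0.005], [0, 0, -0.01], [0, 0, -0.015], [0, 0, -0.02], [0, 0, -0.02]], rot=[[0, 0, 0], [0, 0, 0], [0, 0, 0], [0, 0, 0], [0, 0, 0]], gripper=[-0.1, -0.1, -0.1, -0.1, -0.1])

```text
time_s: 17.23
tool_pos: [0.5807, -0.0366, 0.1203]
tool_rot: [179.7, 0.5, 145.9]
force: [3.6, 0.5, 9.8]
grip_width: 0.0435
grasp_force: 29.9
```

Run:
```python
from h import *
o=env.get_obs(); print({k:np.round(o[k],4) for k in("tool_pos","tool_rot","force","wrist_torque")})
```

```text
{'tool_pos': array([ 0.5807, -0.0366,  0.1203]), 'tool_rot': array([179.701 ,   0.5045, 145.9229]), 'force': array([3.6292, 0.4792, 9.7649]), 'wrist_torque': array([ 0.2095, -0.8572,  0.0109])}
```

Request:
step_arm(delta_pos=[[0, 0, -0.005], [0, 0, -0.01], [0, 0, -0.015], [0, 0, -0.02], [0, 0, -0.025], [0, 0, -0.03], [0, 0, -0.034], [0, 0, -0.036], [0, 0, -0.036]], rot=[[0, 0, 0], [0, 0, 0], [0, 0, 0], [0, 0, 0], [0, 0, 0], [0, 0, 0], [0, 0, 0], [0, 0, 0], [0, 0, 0]], gripper=[-0.1, -0.1, -0.1, -0.1, -0.1, -0.1, -0.1, -0.1, -0.1])

```text
time_s: 18.35
tool_pos: [0.5806, -0.0365, 0.127]
tool_rot: [179.7, 0.5, 145.9]
force: [4.0, 0.8, 6.8]
grip_width: 0.0438
grasp_force: 29.9
```

Run:
```python
from h import *
o=env.get_obs(); print({k:np.round(o[k],4) for k in("tool_pos","tool_rot","force","wrist_torque")})
```

```text
{'tool_pos': array([ 0.5806, -0.0365,  0.127 ]), 'tool_rot': array([179.7177,   0.4897, 145.929 ]), 'force': array([3.9681, 0.8017, 6.8436]), 'wrist_torque': array([ 0.2409, -1.063 ,  0.0428])}
```

Request:
step_arm(delta_pos=[[0, 0, -0.003], [0, 0, -0.004], [0, 0, -0.004], [0, 0, -0.004], [0, 0, -0.004], [0, 0, -0.004], [0, 0, -0.004]], rot=[[0, 0, 0], [0, 0, 0], [0, 0, 0], [0, 0, 0], [0, 0, 0], [0, 0, 0], [0, 0, 0]], gripper=[-0.1, -0.1, 0.1, 0.4, 0.8, 1, 1])

```text
time_s: 19.23
tool_pos: [0.5762, -0.0356, 0.1249]
tool_rot: [-180.0, -0.0, 146.0]
force: [-0.4, -0.3, -0.2]
grip_width: 0.0799
grasp_force: 0.0
```

Request:
step_arm(delta_pos=[[0, 0, -0.1], [0, 0, -0.25], [0, 0, -0.4], [0, 0, -0.5], [0, 0, -0.5]], rot=[[0, 0, 0], [0, 0, 0], [0, 0, 0], [0, 0, 0], [0, 0, 0]], gripper=[1, 1, 1, 1, 1])

```text
time_s: 19.85
tool_pos: [0.5774, -0.0357, 0.2267]
tool_rot: [179.9, 0.1, 146.0]
force: [-0.5, -0.4, -0.8]
grip_width: 0.0871
grasp_force: 0.0
```

Request:
step_arm(delta_pos=[[-0.02, -0.1, 0], [-0.04, -0.2, 0], [-0.06, -0.3, 0], [-0.08, -0.4, 0], [-0.1, -0.5, 0], [-0.123, -0.59, 0], [-0.123, -0.59, 0], [-0.123, -0.59, 0]], rot=[[0, 0, 0.11], [0, 0, 0.22], [0, 0, 0.33], [0, 0, 0.44], [0, 0, 0.55], [0, 0, 0.66], [0, 0, 0.77], [0, 0, 0.81]], gripper=[0.5, 0, -0.5, -1, -1, -1, -1, -1], squeeze=10)

```text
time_s: 20.85
tool_pos: [0.53, -0.1472, 0.2237]
tool_rot: [-179.9, 0.0, 76.2]
force: [-0.3, -0.1, 0.3]
grip_width: 0.0154
grasp_force: 0.0
```

Run:
```python
from h import *
o=env.get_obs(); print({k:np.round(o[k],4) for k in("time_s","tool_pos","tool_rot","force","qpos","grip_width")})
t=viewer.read_camera("top");s=viewer.read_camera("scene")
a=cv2.resize(t["img"][165:265,230:330],None,fx=3.9,fy=3.9,interpolation=2);b=cv2.resize(s["img"][180:260,150:250],None,fx=4,fy=4,interpolation=2)
im=np.zeros((400,790,3),np.uint8); im[:a.shape[0],:a.shape[1]]=a; im[:320,390:790]=b
cv2.imwrite("pics/win.png",im[:,:,::-1])
```

```text
{'time_s': np.float64(20.85), 'tool_pos': array([ 0.53  , -0.1472,  0.2237]), 'tool_rot': array([-1.798892e+02,  1.260000e-02,  7.616160e+01]), 'force': array([-0.2608, -0.1134,  0.3089]), 'qpos': array([-22.6084,   7.1491,  38.618 ,  99.4837,  -4.5937,  75.0758,
         3.1472]), 'grip_width': np.float64(0.0154)}
```

View pics/win.png

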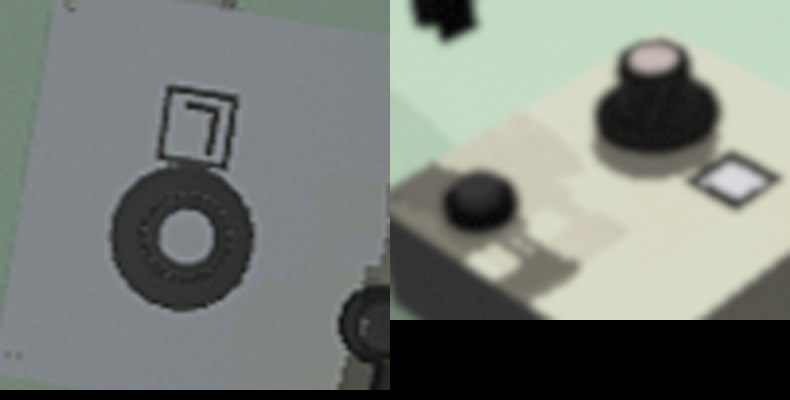

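7 stands in the window and the knob is fully up (cap at scene pixel 215.7,194.5, as at the start). Now the start key.

Request:
step_arm(delta_pos=[[0, 0.002, 0.1], [0, 0.003, 0.2], [0, 0.003, 0.3], [0, 0.003, 0.4], [0, 0.003, 0.46], [0, 0.003, 0.49], [0, 0.003, 0.49]], rot=[[0, 0, 0], [0, 0, 0], [0, 0, 0], [0, 0, 0], [0, 0, 0], [0, 0, 0], [0, 0, 0]], gripper=[-1, -1, -1, -1, -1, -1, -1])

```text
time_s: 21.82
tool_pos: [0.5313, -0.1472, 0.127]
tool_rot: [-180.0, 0.0, 76.4]
force: [-0.8, -0.4, -0.0]
grip_width: 0.0005
grasp_force: 0.0
```

Request:
step_arm(delta_pos=[[0, 0, 0.01], [0, 0, 0.02], [0, 0, 0.03], [0, 0, 0.03], [0, 0, 0.03]], rot=[[0, 0, 0], [0, 0, 0], [0, 0, 0], [0, 0, 0], [0, 0, 0]], gripper=[-1, -1, -1, -1, -1])

```text
time_s: 22.45
tool_pos: [0.5314, -0.1473, 0.1212]
tool_rot: [180.0, -0.0, 76.4]
force: [0.2, -0.1, -1.0]
grip_width: -0.0003
grasp_force: 0.0
```

Request:
step_arm(delta_pos=[[0, 0, 0.005], [0, 0, 0.01], [0, 0, 0.015], [0, 0, 0.015]], rot=[[0, 0, 0], [0, 0, 0], [0, 0, 0], [0, 0, 0]], gripper=[-1, -1, -1, -1])

```text
time_s: 22.95
tool_pos: [0.5314, -0.1472, 0.1183]
tool_rot: [180.0, -0.0, 76.4]
force: [-0.4, 0.6, 1.4]
grip_width: 0.0003
grasp_force: 0.7
```

Request:
step_arm(delta_pos=[[0, 0, 0.005], [0, 0, 0.01], [0, 0, 0.015], [0, 0, 0.015]], rot=[[0, 0, 0], [0, 0, 0], [0, 0, 0], [0, 0, 0]], gripper=[-1, -1, -1, -1])

```text
time_s: 23.45
tool_pos: [0.5314, -0.1472, 0.1152]
tool_rot: [180.0, -0.0, 76.4]
force: [-2.1, -0.4, 2.5]
grip_width: 0.0004
grasp_force: 1.6
```

Request:
step_arm(delta_pos=[[0, 0, 0.005], [0, 0, 0.01], [0, 0, 0.01]], rot=[[0, 0, 0], [0, 0, 0], [0, 0, 0]], gripper=[-1, -1, -1])

```text
time_s: 23.82
tool_pos: [0.5314, -0.1473, 0.1132]
tool_rot: [180.0, -0.0, 76.4]
force: [-1.6, 0.8, 3.3]
grip_width: 0.0009
grasp_force: 2.2
```

Request:
step_arm(delta_pos=[[0, 0, 0.003], [0, 0, 0.005], [0, 0, 0.005]], rot=[[0, 0, 0], [0, 0, 0], [0, 0, 0]], gripper=[-1, -1, -1])

```text
time_s: 24.2
tool_pos: [0.5314, -0.1472, 0.1124]
tool_rot: [180.0, -0.0, 76.4]
force: [-2.6, 1.1, 6.1]
grip_width: 0.0006
grasp_force: 3.1
```

Request:
step_arm(delta_pos=[[0, 0, 0.003], [0, 0, 0.006], [0, 0, 0.006]], rot=[[0, 0, 0], [0, 0, 0], [0, 0, 0]], gripper=[-1, -1, -1])

```text
time_s: 24.58
tool_pos: [0.5315, -0.1473, 0.1123]
tool_rot: [180.0, -0.1, 76.4]
force: [-5.2, 1.5, 12.8]
grip_width: 0.0006
grasp_force: 6.6
```

Request:
step_arm(delta_pos=[[0, 0, -0.008], [0, 0, -0.012], [0, 0, -0.012]], rot=[[0, 0, 0], [0, 0, 0], [0, 0, 0]], gripper=[-1, -1, -1])

```text
time_s: 24.95
tool_pos: [0.5314, -0.1473, 0.1133]
tool_rot: [180.0, -0.0, 76.4]
force: [-1.1, 0.6, 4.5]
grip_width: 0.0005
grasp_force: 2.1
```

Request:
step_arm(delta_pos=[[0, 0, -0.01], [0, 0, -0.01]], rot=[[0, 0, 0], [0, 0, 0]], gripper=[-1, -1])

```text
time_s: 25.2
tool_pos: [0.5314, -0.1472, 0.1153]
tool_rot: [180.0, -0.0, 76.4]
force: [-1.1, 0.5, 3.4]
grip_width: 0.0005
grasp_force: 1.6
```

Request:
step_arm(delta_pos=[[0, 0, -0.01], [0, 0, -0.01]], rot=[[0, 0, 0], [0, 0, 0]], gripper=[-1, -1])

```text
time_s: 25.45
tool_pos: [0.5314, -0.1472, 0.1173]
tool_rot: [180.0, -0.0, 76.4]
force: [-0.1, -0.5, 1.5]
grip_width: 0.0002
grasp_force: 1.0
```

Request:
step_arm(delta_pos=[[0, 0, -0.01], [0, 0, -0.01]], rot=[[0, 0, 0], [0, 0, 0]], gripper=[-1, -1])

```text
time_s: 25.7
tool_pos: [0.5313, -0.1472, 0.1192]
tool_rot: [-180.0, 0.0, 76.4]
force: [1.1, -0.7, -0.3]
grip_width: 0.0005
grasp_force: 0.0
```

Request:
step_arm(delta_pos=[[0, 0, -0.01], [0, 0, -0.01]], rot=[[0, 0, 0], [0, 0, 0]], gripper=[-1, -1])

```text
time_s: 25.95
tool_pos: [0.5314, -0.1473, 0.1214]
tool_rot: [180.0, -0.0, 76.4]
force: [0.2, 0.1, 0.2]
grip_width: 0.0004
grasp_force: 0.0
```

Contact was at about 0.1185 and the hard stop at 0.1123. That matches the full 6 mm, and the key sprang back. I'm backing off and taking a last look.

Request:
step_arm(delta_pos=[[0, 0, -0.1], [0, 0, -0.25], [0, 0, -0.4], [0, 0, -0.5], [0, 0, -0.5], [0, 0, -0.5]], rot=[[0, 0, 0], [0, 0, 0], [0, 0, 0], [0, 0, 0], [0, 0, 0], [0, 0, 0]], gripper=[-1, -1, -1, -1, -1, -1])

```text
time_s: 26.7
tool_pos: [0.5309, -0.1471, 0.2203]
tool_rot: [-179.9, 0.0, 76.4]
force: [0.6, 1.5, 0.2]
grip_width: 0.0004
grasp_force: 0.0
```

Run:
```python
from h import *
t=viewer.read_camera("top")
cv2.imwrite("pics/fin.png",cv2.resize(t["img"][140:280,170:420,::-1],None,fx=3,fy=3,interpolation=2))
```

```text
(no output)
```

View pics/fin.png

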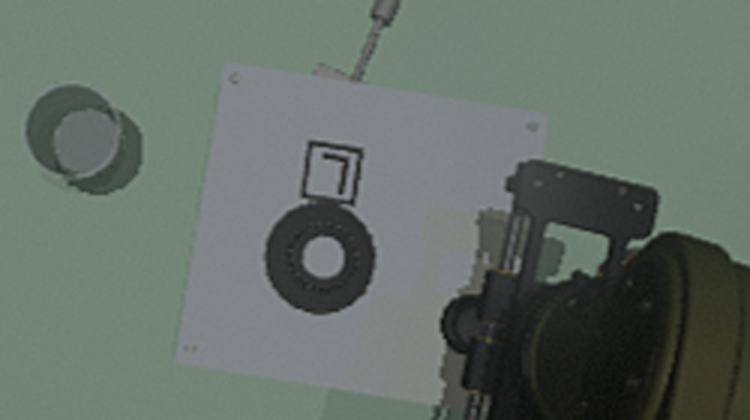

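7 is in the window at (333,172), and the beaker and spatula haven't moved. The arm is clear, above bottle height.

```bash
python3 -c "
from cell import env
print(env.sign_off())"
```

```text
the job is handed in; nothing more can be done
None
```

The dial is latched at 7 with the knob fully up, the start key was then pressed its full 6 mm and let go, and the job was handed in at about 27 s; the beaker and spatula are unmoved, and the bottle, hidden by the arm in the last picture, was never approached.

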